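Soap on its dome, lid snapped shut and held down

TASK

Balance the bar of soap level on the little dome inside the open soap case, lengthwise along the case and touching nothing but the dome, and let go of it there. Then swing the lid over and press its round front tab down on the stud until it clicks fully shut, and keep pressing: finish with the gripper's fingers still pushing the closed lid down firmly, at about 10 N (a kilogram's weight). Leave the lota, the jar, the clothes peg and the back-scratcher where they are.

Things in the scene. Friction and masses are not known exactly. Their poses are not given: they have to be found in the camera images.
- soap: cream bar of soap, loose, 58 (x) by 42 (y) by 20 (z) mm, about 55 g, lying flat on the table. Origin: centre of its underside; x along its length, z up.
- case: green plastic soap case, fixed to the table, with an open flip lid. Tray 86 (x) by 68 (y) mm outside, walls and floor 3 mm, rim 14 mm above the table. Origin: centre of the tray's underside, on the table; +x points to the hinge end, -x to the front with the stud, z up.
- dome_top (a point): top of the smooth round dome in the middle of the tray, 10 mm above the table (4 mm below the tray's rim). Its radius of curvature is 60 mm: a flat bar set on it near the centre rocks a little and stays, tilting about 0.02 rad per mm off-centre.
- stud_top (a point): top of the upright mushroom stud on the lug at the case's front, at case x = -55 mm, 31 mm above the table; its ball head is 14 mm across.
- hinge (a point): middle of the lid's hinge axis, which runs along the case's y: at case x = +43 mm, 14 mm above the table. The lid is a hollow cover 86 by 68 mm, walls 3 mm, 25 mm deep, about 75 g; shut, its flat top is 39 mm above the table, its ceiling 36 mm.
- lid (a joint): lid angle (rad): 0 shut, about 0.15 resting on the stud unclicked, starts open at 1.7 to 1.95 (stop 2.05), leaning past upright to case +x. The stiff hinge (0.05 N m) holds it wherever it is left. Clicking needs about 8 N straight down on the tab; then the force drops and the lid pulls itself to 0, against a firm stop.
- tab_top (a point): centre of the outer (upper when shut) face of the round tab at the lid's free end, 30 mm across, 6 mm thick, 98 mm from the hinge, flush with the lid's flat top; the socket under it snaps over the stud. Moves with the lid; shut, it is 39 mm above the table, straight above the stud.
- lota: round steel lota (pot), 100 mm across, 100 mm high; origin at the centre of its underside. To be left alone.
- jar: small brown glass jar with a red cap, 50 mm across, 58 mm high; origin at the centre of its underside. To be left alone.
- clothes_peg: pink plastic clothes peg lying flat, 74 by 18 mm, 11 mm high; origin at the centre of its underside. To be left alone.
- back_scratcher: wooden back-scratcher lying flat, 460 mm long in x, 36 mm at its widest, 9 mm high; origin under the middle of its handle. To be left alone.
There are look-alikes about, which are no part of the job. Of the things shaped like the soap, the cream one is meant.

How it is judged:
On the way, in this order (a step that is already met when the one before it is completed fails the run):
1. the soap is balanced on the dome, let go, with the lid still open (horizontal distance between soap and dome_top below 0.012 m and height (world z) of soap between 0.007 and 0.014 m and angle between soap's own z axis and vertical below 0.17 rad and angle between the x axis of soap and the x axis of case, either way round below 0.35 rad and contact force between the fingers and soap below 0.05 N and linear speed of soap below 0.02 m/s and value of joint lid above 1 rad), for 0.3 s.
2. the lid is clicked fully shut on the stud (value of joint lid below 0.02 rad), for 0.1 s.
At the end, for the whole second after the job is handed in: Soap let go and at rest on the dome: underside centre within 12 mm of the dome top sideways, 7 to 14 mm above the table, tilt under 0.17 rad, lengthwise along the case within 0.35 rad. Lid shut (under 0.02 rad), the fingers still pushing on it with 4 to 35 N (horizontal distance between soap and dome_top below 0.012 m and height (world z) of soap between 0.007 and 0.014 m and angle between soap's own z axis and vertical below 0.17 rad and angle between the x axis of soap and the x axis of case, either way round below 0.35 rad and contact force between the fingers and soap below 0.05 N and linear speed of soap below 0.02 m/s and value of joint lid below 0.02 rad and contact force between the fingers and lid between 4 and 35 N); the arm keeps its last pose, push and grip.
It fails at once if the lota is moved more than 30 mm (distance of lota from where it was at the start of the episode above 0.03 m).
It fails at once if the jar is moved more than 30 mm (distance of jar from where it was at the start of the episode above 0.03 m).
It fails at once if the clothes peg is moved more than 30 mm (distance of clothes_peg from where it was at the start of the episode above 0.03 m).
It fails at once if the back-scratcher is moved more than 30 mm (distance of back_scratcher from where it was at the start of the episode above 0.03 m).
It also fails if it takes over 67 s, if anything falls off the work surface, if the arm or the gripper's body presses on something with over 40 N, if the wrist force passes 120 N, or if a joint passes its speed limit or range.

ROBOT

A 7-joint arm with a two-finger parallel gripper is mounted at the origin on the work surface. World frame = base frame: x ahead of the robot, y to its left, z up, the work surface at z = 0. Lengths are in m, angles in rad, forces in N, time in s.
With the tool pointing down it reaches from about 0.425 to 0.875 m from the base axis. Payload 4.7 kg.
Tool frame: the origin (TCP) lies on the centre line of the jaws, within the pads' length; the fingertips stand ahead of it and the grasp point (between the pads) lies 2 mm behind it (nose_length is the z of the fingertips in the tool frame, in m); z points along the fingers, y is the line along which they close (so a half turn about z gives the same grasp; the last joint's range is limited). The gripper opens to 87 mm and grips with 3 to 60 N. Pads are 19 mm wide; open, the fingers measure 117 mm over their backs; the gripper's body (75 mm by 190 mm) begins 51 mm behind the grasp point.
Start: joints at [1.313, 0.321, -0.07, 1.45, 0.023, 1.371, -0.057], TCP at [0.174, -0.626, 0.24] pointing down, gripper open.
Joint ranges: [-2.86, 2.86], [-0.3, 2.09], [-1.38, 1.24], [0.06, 2.45], [-1.56, 4.7], [0.09, 2.05], [-2.69, 2.69]. Speed limits (rad/s): [2.57, 2.57, 3.14, 3.14, 3.14, 3.14, 3.14].

INTERFACE

Orientations are given as a rotation vector (axis times angle).
In Python, from bench import * gives the robot as it stands.
- The arm moves only by the tool send_rows, never from a script. Its arguments are lists of equal length, an entry for each row: "xyz": the shift along the tool's x, y, z in mm, a list of three; "dr": the turn, a rotation vector about the tool's x, y, z in rad, a list of three. A call has exactly 10 rows; each row is the pose to reach, as a shift and turn from the pose commanded when the call began, along the tool's axes at that moment; what a row does not reach only later rows make up. A row lasts 1/12 s, in which the tool goes at most 41.7 mm and 7.16 degrees, less where a joint would pass 70% of its speed; a pose out of reach is approached as far as the arm can. A call with a gripper value outside its range is refused whole. "jaw" is the finger opening in mm, from 0 to 87, set as the call begins (left out, the last holds). The fingers move at their own pace and stop on an object; "grip_force" is the grip in N (left out, the last holds). Time passes only in rows, so rows that repeat a pose let the fingers close, or fill a call up. It gives the time, the measured TCP pose, the force, the opening and the grip force at its end, in the units of the state.
- get_state(): the state, without advancing time (a new reading comes with each control period).
- get_image(name): name is "side" or "top"; returns the picture (420x560x3 uint8, red, green, blue); there is no depth.
- calibration(name): a dict with "vfov" (degrees; the focal length in pixels is half the picture's height over the tangent of half this angle, whatever the lens; pixels are square), "cx", "cy" (the principal point, pixels), "k1" (the pictures are not rectified: a ray, as slopes to the right and down, at radius r is drawn at 1 + k1 r^2 times it, then the intrinsics apply), "rvec" (rotation vector, rad) and "tvec" (3), from world to camera coordinates, as OpenCV has them. Camera axes: x right, y down, z forward; pixel columns grow to the right and rows downward; lengths in m; the calibration is good to about 2 mm. A picture is of the moment at which its call begins. calibration takes no time and is no camera call.
- close_job(): hands the job in; it is judged then, once.
The state is a dict: "time": time; "joint_positions": joint angles; "qd": joint speeds; "joint_torque": joint torques, N m; "position": TCP position; "tool_rot": TCP orientation; "ft_force": force on the tool from outside, world axes, zero at the start; "torque": the same for the moment, N m; "grip_width": opening from 0.0 (shut) to 1.0 (fully open); "grip_force": force on a finger pad.
Only numpy, scipy, OpenCV 4.12 (cv2) and the standard library are available. Lean on these libraries where they do the work, as an engineer would, in place of code of your own. Each camera call takes 0.05 s, during which the arm holds its last target. There are 200 camera calls.

## Working session

There is one attempt and no reset: what is moved stays moved. The work goes in short steps, Python scripts to look and compute and a tool call to move; the robot and the scene stay as the last step left them, time stands still between calls to the robot, and variables do not carry over. Pictures are saved under pics/ and viewed, at most 10 in all, crops included, and the job is handed in when it is done.

Besides the shell and the picture viewer there is one more tool, called after "Request:" in YAML: its name, and indented under it one key for each argument. send_rows: Moves the arm, as the interface text tells. Its arguments: {"type":"object","properties":{"xyz":{"type":"array"},"dr":{"type":"array"},"jaw":{"type":"number"},"grip_force":{"type":"number"}},"required":["xyz","dr"]}

```bash
mkdir -p pics; cat > h.py <<'E'
from bench import *
import numpy as np, cv2
from scipy.spatial.transform import Rotation as R
def cam(n):
    c=calibration(n); f=210/np.tan(np.radians(c['vfov'])/2)
    return c,f,R.from_rotvec(c['rvec']).as_matrix(),np.array(c['tvec'])
def ray(n,u,v):
    c,f,M,t=cam(n); d=np.array([(u-c['cx'])/f,(v-c['cy'])/f]); s=d.copy()
    for _ in range(20): s=d/(1+c['k1']*(s@s))
    return -M.T@t, M.T@np.array([s[0],s[1],1])
def onz(n,u,v,z):
    o,d=ray(n,u,v); return o+d*(z-o[2])/d[2]
def proj(n,p):
    c,f,M,t=cam(n); q=M@np.array(p)+t; s=q[:2]/q[2]; s=s*(1+c['k1']*(s@s))
    return s*f+[c['cx'],c['cy']]
def save(n,name):
    im=get_image(n); cv2.imwrite('pics/'+name+'.png',im[:,:,::-1]); return im
E
python3 - <<'E'
from h import *
a=save('top','t0');b=save('side','s0')
s=get_state();print({k:s[k] for k in('time','position','tool_rot','ft_force','grip_width')})
for n in('top','side'):print(calibration(n),-cam(n)[2].T@cam(n)[3])
import bench;print([x for x in dir(bench) if not x.startswith('_')]); 
try: print(nose_length)
except Exception as e: print(e)
E
```

```text
{'time': 0.1, 'position': array([ 0.17432188, -0.62571748,  0.23856389]), 'tool_rot': array([-3.11096258e+00, -4.25417057e-01,  5.37682605e-04]), 'ft_force': array([-0.23432394, -0.19676768,  0.24191858]), 'grip_width': 1.0017319820316384}
{'vfov': 51.0146047604169, 'cx': 280.73321770349827, 'cy': 212.3819174933675, 'k1': 0.028690767776574398, 'rvec': array([ 2.08709806, -2.14426682,  0.17303428]), 'tvec': array([0.00382288, 0.58037863, 0.97145528])} [ 0.39287518 -0.03026105  1.06080757]
{'vfov': 55.33536592806608, 'cx': 285.39310220744017, 'cy': 207.27753355467297, 'k1': 0.024805588364795173, 'rvec': array([ 2.09871739, -0.30908466,  0.18972668]), 'tvec': array([-0.59180403,  0.13340013,  0.81248807])} [ 0.37555634 -0.7704271   0.54181546]
['MotionError', 'calibration', 'close_job', 'get_image', 'get_state', 'nose_length']
0.017
```

View pics/t0.png

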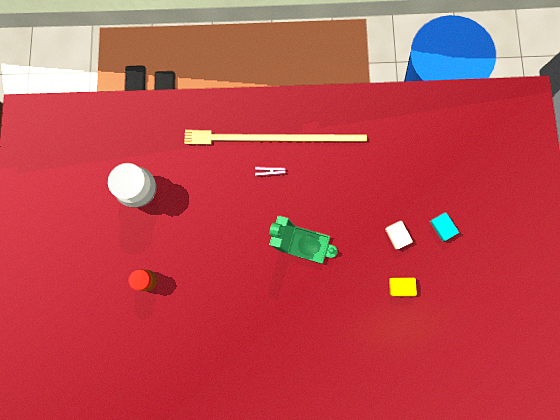

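View pics/s0.png

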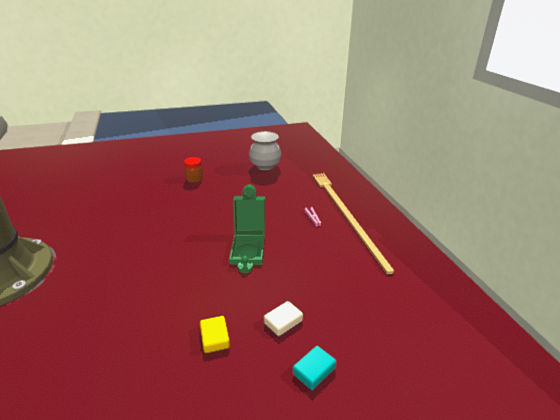

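Top view: three soap-shaped bars, cream at (399,235), teal at (444,227) and yellow at (403,287). The cream one is meant. The case is at about (305,240), with the stud at (333,252). The lota is at (132,185), jar (143,281), peg (270,171) and back-scratcher (275,138).

```bash
cat > m.py <<'E'
from h import *
def soap(n,im):
    hsv=cv2.cvtColor(im,cv2.COLOR_RGB2HSV)
    thr=200 if n=='top' else 130
    m=((im.min(2)>thr-60)&(hsv[:,:,1]<60)&(hsv[:,:,2]>thr-20)).astype(np.uint8)
    k,l,st,c=cv2.connectedComponentsWithStats(m)
    return l,st,c
E
python3 - <<'E'
from m import *
a=cv2.imread('pics/t0.png')[:,:,::-1].copy()
l,st,c=soap('top',a)
i=l[235,399];print('soap px',st[i],c[i])
cnt=cv2.findContours((l==i).astype(np.uint8),cv2.RETR_EXTERNAL,cv2.CHAIN_APPROX_NONE)[0][0]
P=np.array([onz('top',*p[0],.02)[:2] for p in cnt],np.float32)*1000
print('soap rect mm',cv2.minAreaRect(P), P.mean(0))
crop=cv2.resize(a[200:280,255:460],None,fx=3.9,fy=3.9,interpolation=cv2.INTER_CUBIC)
b=cv2.imread('pics/s0.png')
cv2.imwrite('pics/crop0.png',np.vstack([crop[:,:,::-1]]))
c2=cv2.resize(b[175:280,200:320],None,fx=5.5,fy=5.5,interpolation=cv2.INTER_CUBIC)
cv2.imwrite('pics/crop1.png',c2)
for p in [(333,252)]: print('stud',onz('top',*p,.031))
E
```

```text
soap px [386 221  26  28 431] [398.86078886 234.54292343]
soap rect mm ((525.2042236328125, -289.1370849609375), (56.48731231689453, 42.24246597290039), 24.1611270904541) [ 525.2564  -289.18558]
stud [ 0.48688748 -0.13104794  0.031     ]
```

View pics/crop0.png

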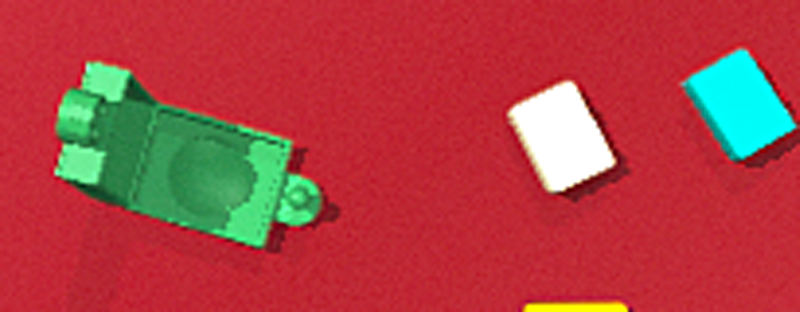

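View pics/crop1.png

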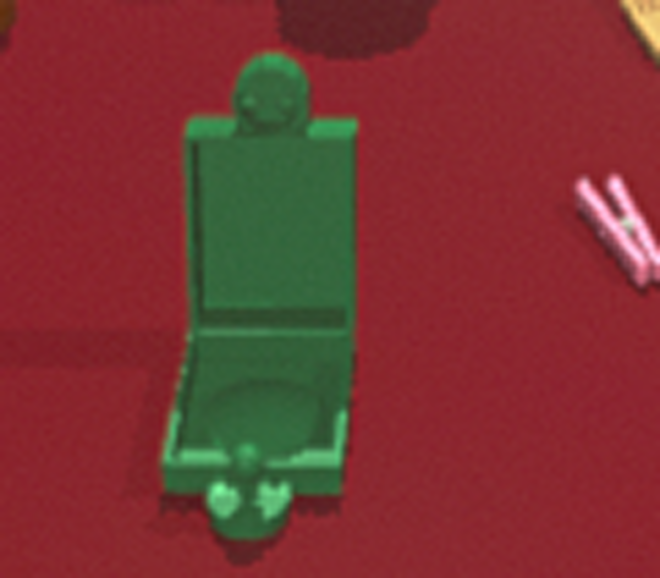

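```bash
python3 - <<'E'
from h import *
T=lambda x,y:(255+(x+.5)/3.9-.5,200+(y+.5)/3.9-.5)
S=lambda x,y:(200+(x+.5)/5.5-.5,175+(y+.5)/5.5-.5)
A=onz('top',*T(293,141),.014);B=onz('top',*T(265,247),.014)
C=onz('top',*T(158,103),.014);D=onz('top',*T(127,207),.014)
As=onz('side',*S(343,459),.014);Bs=onz('side',*S(164,463),.014)
print('front corners',A,B,As,Bs,np.linalg.norm(A-B),'back?',C,D)
print('ball top',onz('top',*T(301,194),.026),'side',onz('side',*S(247,458),.024))
print('dome pic',onz('top',*T(210,177),.009))
e=(A+B)/2; ang=np.arctan2((A-B)[1],(A-B)[0])+np.pi/2
print('angle',np.degrees(ang), np.degrees(np.arctan2((As-Bs)[1],(As-Bs)[0]))+90, 'centre', e+.043*np.array([np.cos(ang),np.sin(ang),0]))
# soap by side
b=cv2.imread('pics/s0.png')[:,:,::-1].copy()
m=((b.min(2)>110)).astype(np.uint8); k,l,st,c=cv2.connectedComponentsWithStats(m); i=l[315,283];print(st[i],c[i],'side soap c',onz('side',*c[i],.013))
a=cv2.imread('pics/t0.png')[:,:,::-1].copy().astype(int)
g=((a[:,:,1]>a[:,:,0]+25)&(a[:,:,1]>a[:,:,2]+15)).astype(np.uint8)
k,l,st,c=cv2.connectedComponentsWithStats(g);print([ (st[i],c[i]) for i in range(1,k) if st[i][4]>100])
# bright top of tab: lid angle
for n,uv in(('top',T(80,113)),('side',S(270,85))): print(n,ray(n,*uv))
E
```

```text
front corners [ 0.52734991 -0.126811    0.014     ] [ 0.46322135 -0.10695181  0.014     ] [ 0.52981869 -0.12269624  0.014     ] [ 0.4639993  -0.10589968  0.014     ] 0.06713314982552766 back? [ 0.5532121  -0.04493485  0.014     ] [ 0.48966611 -0.02406528  0.014     ]
ball top [ 0.49358142 -0.12903877  0.026     ] side [ 0.49258646 -0.12428018  0.024     ]
dome pic [ 0.50716407 -0.07547194  0.009     ]
angle 72.79341456182078 75.6841451959408 centre [ 0.5080058 -0.0758059  0.014    ]
[264 301  39  35 810] [283.04444444 317.48271605] side soap c [ 0.524701   -0.29259373  0.013     ]
[(array([ 269,  216,   68,   48, 1814], dtype=int32), array([300.0446527 , 240.99558986]))]
top (array([ 0.39287518, -0.03026105,  1.06080757]), array([ 0.14694697,  0.03171085, -0.98940414]))
side (array([ 0.37555634, -0.7704271 ,  0.54181546]), array([ 0.17596508,  0.86400499, -0.48247063]))
```

```bash
cat >> h.py <<'E'
def go(p,yaw,tilt=None):
    "shift (mm) and dr to TCP p, tool down, tool x at yaw deg"
    s=get_state(); Q=R.from_rotvec(s['tool_rot'])
    y=np.radians(yaw); G=R.from_matrix(np.array([[np.cos(y),np.sin(y),0],[np.sin(y),-np.cos(y),0],[0,0,-1]]))
    print('t',round(s['time'],2),'pos',np.round(s['position']*1000,1),'F',np.round(s['ft_force'],1),'w',round(s['grip_width']*87,1),
     'shift',np.round(Q.inv().apply(np.array(p)-s['position'])*1000,1),'dr',np.round((Q.inv()*G).as_rotvec(),3))
E
python3 - <<'E'
from m import *
a=cv2.imread('pics/t0.png')[:,:,::-1].copy()
l,st,c=soap('top',a); v,u=np.where(l==l[235,399])
P=np.array([onz('top',x,y,.02)[:2] for x,y in zip(u,v)])*1000
w,V=np.linalg.eigh(np.cov(P.T));print(P.mean(0),np.sqrt(12*w),np.degrees(np.arctan2(V[1,1],V[0,1])))
m=cv2.inRange(a,(0,180,180),(90,255,255));vv,uu=np.where(m[200:260,410:480]);print('teal',onz('top',uu.mean()+410,vv.mean()+200,.02))
go((.525,-.290,.12),25.5)
E
```

```text
[ 525.12394902 -289.09667353] [42.1512223  56.75753484] -155.7840747210141
teal [ 0.54208192 -0.39789859  0.02      ]
t 0.1 pos [ 174.3 -625.7  238.6] F [-0.2 -0.2  0.2] w 87.2 shift [ 427.9 -229.   118.9] dr [-0.002 -0.    -0.173]
```

Request:
send_rows:
  xyz:
    - [34,-18,6]
    - [68,-36,12]
    - [102,-55,18]
    - [136,-73,24]
    - [170,-91,30]
    - [204,-109,36]
    - [238,-127,42]
    - [272,-146,48]
    - [306,-164,54]
    - [340,-182,60]
  dr:
    - [0,0,-0.015]
    - [0,0,-0.03]
    - [0,0,-0.045]
    - [0,0,-0.06]
    - [0,0,-0.075]
    - [0,0,-0.09]
    - [0,0,-0.105]
    - [0,0,-0.12]
    - [0,0,-0.135]
    - [0,0,-0.15]
  jaw: 68
  grip_force: 8

```text
time: 0.93
position: [0.454, -0.3579, 0.179]
tool_rot: [-3.072, -0.659, 0.001]
ft_force: [0.2, 0.6, 0.1]
grip_width: 0.78
grip_force: 0.0
```

```bash
python3 -c "
from h import *
go((.525,-.290,.12),24.2)"
```

```text
t 0.93 pos [ 454.  -357.9  179. ] F [0.2 0.6 0.1] w 67.9 shift [ 92.7 -32.8  59. ] dr [-0.  0.  0.]
```

Request:
send_rows:
  xyz:
    - [23,-8,15]
    - [46,-16,30]
    - [70,-25,45]
    - [93,-33,60]
    - [93,-33,80]
    - [93,-33,100]
    - [93,-33,109]
    - [93,-33,109]
    - [93,-33,109]
    - [93,-33,109]
  dr:
    - [0,0,0]
    - [0,0,0]
    - [0,0,0]
    - [0,0,0]
    - [0,0,0]
    - [0,0,0]
    - [0,0,0]
    - [0,0,0]
    - [0,0,0]
    - [0,0,0]

```text
time: 1.77
position: [0.525, -0.2921, 0.0717]
tool_rot: [3.071, 0.656, 0.002]
ft_force: [0.2, -0.6, 0.3]
grip_width: 0.782
grip_force: 0.0
```

```bash
python3 -c "
from h import *
go((.525,-.290,.025),24.2)
im=save('side','s1');cv2.imwrite('pics/s1c.png',cv2.resize(im[200:400,180:400,::-1],None,fx=3,fy=3)[:600])"
```

```text
t 1.77 pos [ 525.  -292.1   71.7] F [ 0.2 -0.6  0.3] w 68.1 shift [ 0.8 -2.  46.7] dr [ 0.002 -0.001 -0.001]
```

View pics/s1c.png

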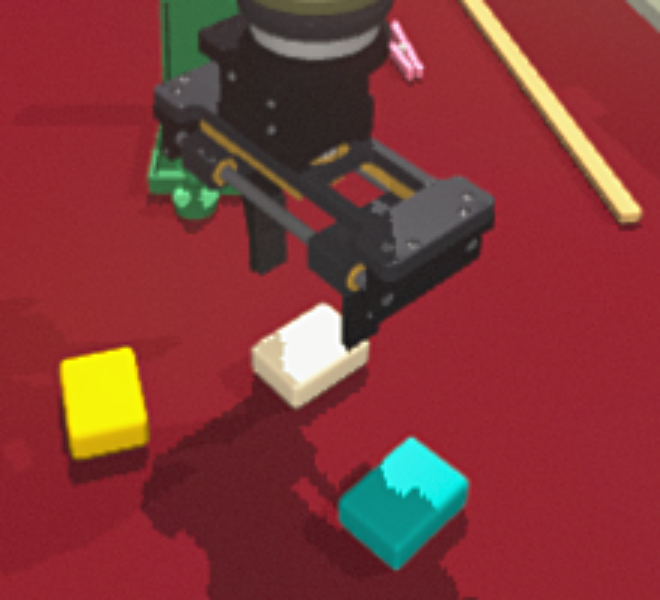

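Request:
send_rows:
  xyz:
    - [0,0,10]
    - [0,0,20]
    - [0,0,30]
    - [0,0,40]
    - [0,0,47]
    - [0,0,47]
    - [0,0,47]
    - [0,0,47]
    - [0,0,47]
    - [0,0,47]
  dr:
    - [0,0,0]
    - [0,0,0]
    - [0,0,0]
    - [0,0,0]
    - [0,0,0]
    - [0,0,0]
    - [0,0,0]
    - [0,0,0]
    - [0,0,0]
    - [0,0,0]

```text
time: 2.65
position: [0.5249, -0.2916, 0.0242]
tool_rot: [3.071, 0.658, 0.001]
ft_force: [0.2, 0.2, 0.2]
grip_width: 0.782
grip_force: 0.0
```

Request:
send_rows:
  xyz:
    - [0,0,0]
    - [0,0,0]
    - [0,0,0]
    - [0,0,0]
    - [0,0,0]
    - [0,0,0]
    - [0,0,0]
    - [0,0,0]
    - [0,0,0]
    - [0,0,0]
  dr:
    - [0,0,0]
    - [0,0,0]
    - [0,0,0]
    - [0,0,0]
    - [0,0,0]
    - [0,0,0]
    - [0,0,0]
    - [0,0,0]
    - [0,0,0]
    - [0,0,0]
  jaw: 30
  grip_force: 10

```text
time: 3.48
position: [0.5244, -0.2914, 0.0236]
tool_rot: [3.072, 0.658, -0.0]
ft_force: [-0.1, 0.6, 0.5]
grip_width: 0.48
grip_force: 10.0
```

```bash
python3 -c "
from h import *
for _ in range(1): s=get_state();print(s['position'],s['tool_rot'],s['grip_width']*87,s['grip_force'],s['ft_force'])
go((.525,-.290,.12),24.2)"
```

```text
[ 0.52444803 -0.29140276  0.02359909] [ 3.07195044e+00  6.57614349e-01 -1.36857473e-04] 41.73546170186412 10.000125914812088 [-0.07952873  0.64896051  0.5070943 ]
t 3.48 pos [ 524.4 -291.4   23.6] F [-0.1  0.6  0.5] w 41.7 shift [  1.1  -1.1 -96.4] dr [ 0.     0.    -0.001]
```

Request:
send_rows:
  xyz:
    - [0,0,-20]
    - [0,0,-50]
    - [0,0,-80]
    - [5,-14,-100]
    - [15,-41,-100]
    - [26,-70,-100]
    - [37,-102,-100]
    - [48,-132,-100]
    - [59,-162,-100]
    - [65,-178,-100]
  dr:
    - [0,0,0]
    - [0,0,0]
    - [0,0,-0.1]
    - [0,0,-0.2]
    - [0,0,-0.31]
    - [0,0,-0.42]
    - [0,0,-0.53]
    - [0,0,-0.64]
    - [0,0,-0.75]
    - [0,0,-0.852]

```text
time: 4.32
position: [0.5104, -0.0978, 0.1236]
tool_rot: [-2.516, -1.88, -0.001]
ft_force: [-0.1, -0.1, -0.2]
grip_width: 0.48
grip_force: 10.0
```

```bash
python3 -c "
from h import *
s=get_state();print(s['grip_width']*87,s['joint_positions'])
go((.5085,-.0748,.034),73)"
```

```text
41.77425781682915 [ 0.69753423  0.18233399 -0.60648028  1.89501324  0.11500348  1.09918062
 -0.24099128]
t 4.32 pos [510.4 -97.8 123.6] F [-0.1 -0.1 -0.2] w 41.8 shift [21.4 -8.3 89.6] dr [-0.    -0.001  0.009]
```

Request:
send_rows:
  xyz:
    - [7,-3,10]
    - [14,-6,20]
    - [21,-8,30]
    - [21,-8,45]
    - [21,-8,60]
    - [21,-8,70]
    - [21,-8,75]
    - [21,-8,75]
    - [21,-8,75]
    - [21,-8,75]
  dr:
    - [0,0,0]
    - [0,0,0]
    - [0,0,0]
    - [0,0,0]
    - [0,0,0]
    - [0,0,0]
    - [0,0,0]
    - [0,0,0]
    - [0,0,0]
    - [0,0,0]

```text
time: 5.15
position: [0.51, -0.0803, 0.0491]
tool_rot: [2.526, 1.867, 0.001]
ft_force: [-0.3, -0.9, -0.8]
grip_width: 0.481
grip_force: 10.0
```

```bash
python3 -c "
from h import *
go((.5085,-.0748,.034),73)
im=save('side','s2');cv2.imwrite('pics/s2c.png',cv2.resize(im[190:280,190:310,::-1],None,fx=6,fy=6,interpolation=cv2.INTER_CUBIC))
print(get_state()['tool_rot'])"
```

```text
t 5.15 pos [510.  -80.3  49.1] F [-0.3 -0.9 -0.8] w 41.9 shift [ 4.8 -3.1 15.1] dr [ 0.001 -0.    -0.001]
[2.52526082e+00 1.86685300e+00 1.35392141e-03]
```

View pics/s2c.png

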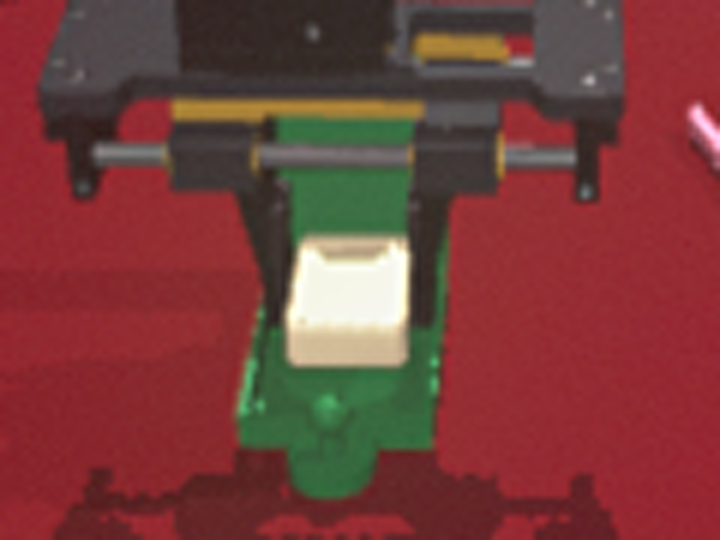

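```bash
python3 - <<'E'
from h import *
S=lambda x,y:(190+(x+.5)/6-.5,190+(y+.5)/6-.5)
s=get_state();p=s['position'];z=p[2]-.0236
q=onz('side',*S(348,365),z); print('soap front bottom mid',q)
ex=np.array([np.cos(np.radians(73)),np.sin(np.radians(73)),0])
ey=np.array([-ex[1],ex[0],0])
print('soap centre seen',q+.029*ex,'tcp',p)
b=onz('side',*S(329,409),.024);print('ball',b,'-> centre',b+.055*ex)
L=onz('side',*S(239,418),.014);Rr=onz('side',*S(437,415),.014);print('front rim',L,Rr,(L+Rr)/2+.043*ex)
c=(b+.055*ex+(L+Rr)/2+.043*ex)/2
d=(c-q-.029*ex);print('need along case x,y mm',d@ex*1000,d@ey*1000)
go((.5085,-.0748,.034),73)
E
```

```text
soap front bottom mid [ 0.50370322 -0.1036163   0.02564562]
soap centre seen [ 0.512182   -0.07588347  0.02564562] tcp [ 0.51010175 -0.08023674  0.04924562]
ball [ 0.49250067 -0.12386569  0.024     ] -> centre [ 0.50858111 -0.07126893  0.024     ]
front rim [ 0.46372993 -0.10747217  0.014     ] [ 0.5301673  -0.12525084  0.014     ] [ 0.5095206 -0.0752404  0.014    ]
need along case x,y mm 1.5984757350559569 3.7629107839915097
t 5.2 pos [510.1 -80.2  49.2] F [0.6 0.2 0.3] w 41.9 shift [ 4.7 -3.1 15.2] dr [ 0.001  0.    -0.001]
```

Request:
send_rows:
  xyz:
    - [1,-1,2]
    - [2,-2.4,4]
    - [3,-3.4,6]
    - [3,-3.4,8]
    - [3,-3.4,10]
    - [3,-3.4,12]
    - [3,-3.4,14]
    - [3,-3.4,14]
    - [3,-3.4,14]
    - [3,-3.4,14]
  dr:
    - [0,0,0]
    - [0,0,0]
    - [0,0,0]
    - [0,0,0]
    - [0,0,0]
    - [0,0,0]
    - [0,0,0]
    - [0,0,0]
    - [0,0,0]
    - [0,0,0]

```text
time: 6.03
position: [0.5071, -0.0761, 0.0346]
tool_rot: [2.526, 1.868, 0.0]
ft_force: [0.4, 0.7, -0.9]
grip_width: 0.48
grip_force: 10.0
```

```bash
python3 - <<'E'
from h import *
go((.5085,-.0748,.0336),73)
im=save('side','s3');cv2.imwrite('pics/s3c.png',cv2.resize(im[190:280,190:310,::-1],None,fx=6,fy=6,interpolation=cv2.INTER_CUBIC))
s=get_state();print(s['position'],s['ft_force'])
E
```

```text
t 6.03 pos [507.1 -76.1  34.6] F [ 0.4  0.7 -0.9] w 41.7 shift [1.7 1.  1. ] dr [ 0.  0. -0.]
[ 0.5071041  -0.07611468  0.03457705] [ 0.38754895  0.31141598 -0.97621343]
```

View pics/s3c.png

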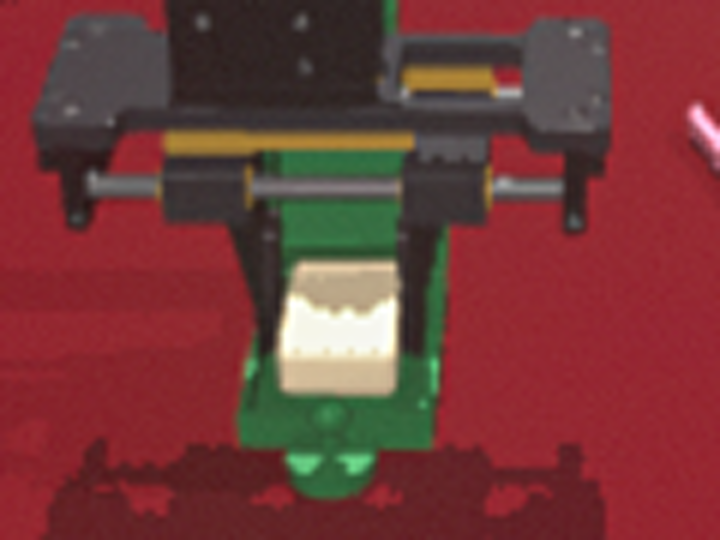

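```bash
python3 - <<'E'
from h import *
S=lambda x,y:(190+(x+.5)/6-.5,190+(y+.5)/6-.5)
ex=np.array([np.cos(np.radians(73)),np.sin(np.radians(73)),0]);ey=np.array([-ex[1],ex[0],0])
q=onz('side',*S(339,394),.011)+.029*ex
L=onz('side',*S(239,418),.014);Rr=onz('side',*S(437,415),.014);b=onz('side',*S(330,412),.024)
for c in((L+Rr)/2+.043*ex,b+.055*ex): print(q,c,(c-q)@ex*1000,(c-q)@ey*1000)
E
```

```text
[ 0.5091026  -0.07256389  0.011     ] [ 0.5095206 -0.0752404  0.014    ] -2.4373517057706815 -1.1822693732186405
[ 0.5091026  -0.07256389  0.011     ] [ 0.50856422 -0.07297463  0.024     ] -0.5501965044926502 0.39476620159444725
```

Request:
send_rows:
  xyz:
    - [0,0,0.5]
    - [0,0,1]
    - [0,0,1]
    - [0,0,1]
    - [0,0,1]
    - [0,0,1]
    - [0,0,1]
    - [0,0,1]
    - [0,0,1]
    - [0,0,1]
  dr:
    - [0,0,0]
    - [0,0,0]
    - [0,0,0]
    - [0,0,0]
    - [0,0,0]
    - [0,0,0]
    - [0,0,0]
    - [0,0,0]
    - [0,0,0]
    - [0,0,0]

```text
time: 6.92
position: [0.507, -0.0761, 0.0335]
tool_rot: [2.526, 1.868, -0.0]
ft_force: [0.1, -0.5, -0.2]
grip_width: 0.48
grip_force: 10.0
```

Request:
send_rows:
  xyz:
    - [0,0,0.3]
    - [0,0,0.6]
    - [0,0,0.6]
    - [0,0,0.6]
    - [0,0,0.6]
    - [0,0,0.6]
    - [0,0,0.6]
    - [0,0,0.6]
    - [0,0,0.6]
    - [0,0,0.6]
  dr:
    - [0,0,0]
    - [0,0,0]
    - [0,0,0]
    - [0,0,0]
    - [0,0,0]
    - [0,0,0]
    - [0,0,0]
    - [0,0,0]
    - [0,0,0]
    - [0,0,0]

```text
time: 7.75
position: [0.5071, -0.0761, 0.0334]
tool_rot: [2.525, 1.868, -0.0]
ft_force: [-1.2, 0.4, 5.8]
grip_width: 0.486
grip_force: 10.0
```

```bash
python3 - <<'E'
from h import *
f=[];
for _ in range(6): get_image('side'); s=get_state(); f.append([*s['ft_force'],s['position'][2]*1000])
print(np.mean(f,0),np.std(f,0))
E
```

```text
[-1.62462068  0.306826    5.51205911 33.40039842] [0.36637022 0.30502647 0.41700862 0.00771756]
```

Request:
send_rows:
  xyz:
    - [0,0,-0.4]
    - [0,0,-0.4]
    - [0,0,-0.4]
    - [0,0,-0.4]
    - [0,0,-0.4]
    - [0,0,-0.4]
    - [0,0,-0.4]
    - [0,0,-0.4]
    - [0,0,-0.4]
    - [0,0,-0.4]
  dr:
    - [0,0,0]
    - [0,0,0]
    - [0,0,0]
    - [0,0,0]
    - [0,0,0]
    - [0,0,0]
    - [0,0,0]
    - [0,0,0]
    - [0,0,0]
    - [0,0,0]

```text
time: 8.88
position: [0.5071, -0.0761, 0.0334]
tool_rot: [2.526, 1.868, -0.0]
ft_force: [-1.6, -0.3, 4.3]
grip_width: 0.479
grip_force: 10.0
```

```bash
python3 - <<'E'
from h import *
f=[];
for _ in range(4): get_image('side'); s=get_state(); f.append([*s['ft_force'],s['position'][2]*1000])
print(np.mean(f,0),np.std(f,0),s['grip_width']*87)
E
```

```text
[-1.79579535  0.05303064  4.35189427 33.40500645] [0.41690535 0.44023315 0.41646613 0.01177574] 41.549877228732946
```

Request:
send_rows:
  xyz:
    - [0,0,-0.4]
    - [0,0,-0.8]
    - [0,0,-1.1]
    - [0,0,-1.1]
    - [0,0,-1.1]
    - [0,0,-1.1]
    - [0,0,-1.1]
    - [0,0,-1.1]
    - [0,0,-1.1]
    - [0,0,-1.1]
  dr:
    - [0,0,0]
    - [0,0,0]
    - [0,0,0]
    - [0,0,0]
    - [0,0,0]
    - [0,0,0]
    - [0,0,0]
    - [0,0,0]
    - [0,0,0]
    - [0,0,0]

```text
time: 9.92
position: [0.507, -0.0761, 0.0344]
tool_rot: [2.526, 1.868, -0.0]
ft_force: [0.7, -0.4, -0.2]
grip_width: 0.482
grip_force: 10.0
```

```bash
python3 - <<'E'
from h import *
f=[];
for _ in range(4): get_image('side'); s=get_state(); f.append([*s['ft_force'],s['position'][2]*1000])
print(np.mean(f,0),np.std(f,0),s['grip_width']*87)
E
```

```text
[ 2.14929837e-02  2.17492182e-02 -4.19614215e-01  3.44281321e+01] [0.44611856 0.32963981 0.69179957 0.00724636] 41.658877723558476
```

Request:
send_rows:
  xyz:
    - [0,0,0.3]
    - [0,0,0.6]
    - [0,0,0.8]
    - [0,0,0.8]
    - [0,0,0.8]
    - [0,0,0.8]
    - [0,0,0.8]
    - [0,0,0.8]
    - [0,0,0.8]
    - [0,0,0.8]
  dr:
    - [0,0,0]
    - [0,0,0]
    - [0,0,0]
    - [0,0,0]
    - [0,0,0]
    - [0,0,0]
    - [0,0,0]
    - [0,0,0]
    - [0,0,0]
    - [0,0,0]

```text
time: 10.95
position: [0.507, -0.0761, 0.0336]
tool_rot: [2.526, 1.868, -0.0]
ft_force: [-0.5, 0.2, -0.2]
grip_width: 0.482
grip_force: 10.0
```

Request:
send_rows:
  xyz:
    - [0,0,0]
    - [0,0,0]
    - [0,0,0]
    - [0,0,0]
    - [0,0,0]
    - [0,0,0]
    - [0,0,0]
    - [0,0,0]
    - [0,0,0]
    - [0,0,0]
  dr:
    - [0,0,0]
    - [0,0,0]
    - [0,0,0]
    - [0,0,0]
    - [0,0,0]
    - [0,0,0]
    - [0,0,0]
    - [0,0,0]
    - [0,0,0]
    - [0,0,0]
  jaw: 60

```text
time: 11.78
position: [0.507, -0.0761, 0.0336]
tool_rot: [2.526, 1.868, -0.0]
ft_force: [0.9, -0.2, 0.1]
grip_width: 0.687
grip_force: 0.0
```

Request:
send_rows:
  xyz:
    - [0,0,-5]
    - [0,0,-12]
    - [0,0,-22]
    - [0,0,-35]
    - [0,0,-50]
    - [0,0,-65]
    - [0,0,-80]
    - [0,0,-100]
    - [0,0,-120]
    - [0,0,-140]
  dr:
    - [0,0,0]
    - [0,0,0]
    - [0,0,0]
    - [0,0,0]
    - [0,0,0]
    - [0,0,0]
    - [0,0,0]
    - [0,0,0]
    - [0,0,0]
    - [0,0,0]

```text
time: 12.62
position: [0.5071, -0.0759, 0.1757]
tool_rot: [2.524, 1.868, 0.001]
ft_force: [-0.4, 0.2, -0.5]
grip_width: 0.686
grip_force: 0.0
```

```bash
python3 - <<'E'
from h import *
im=save('side','s4');t=save('top','t4')
a=cv2.resize(im[180:280,200:300,::-1],None,fx=4,fy=4,interpolation=cv2.INTER_CUBIC)
b=cv2.resize(t[190:290,250:350,::-1],None,fx=4,fy=4,interpolation=cv2.INTER_CUBIC)
cv2.imwrite('pics/c4.png',np.hstack([a,b]))
go((.508,-.075,.17),73)
E
```

```text
t 12.72 pos [509.6 -76.2 178.2] F [ 0.6 -0.7  0.4] w 60.1 shift [ 0.7 -1.9  8.2] dr [ 0.008  0.    -0.   ]
```

View pics/c4.png

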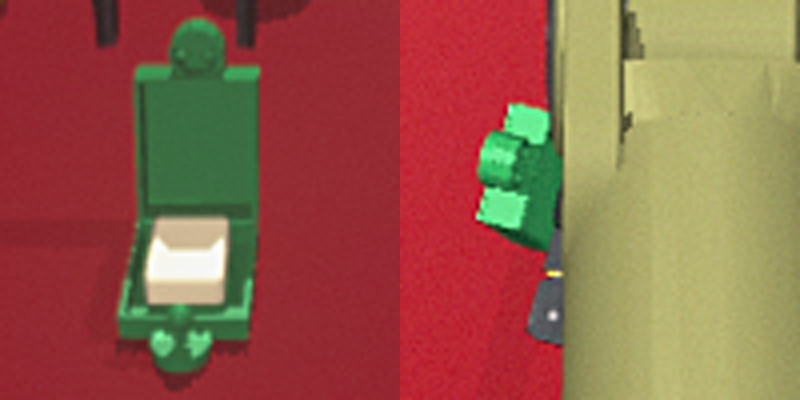

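Request:
send_rows:
  xyz:
    - [0,0,-2]
    - [30,0,-2]
    - [60,0,-2]
    - [90,0,-2]
    - [120,0,-2]
    - [138,0,-2]
    - [138,0,-2]
    - [138,0,-2]
    - [138,0,-2]
    - [138,0,-2]
  dr:
    - [0,0,0]
    - [0,0,0]
    - [0,0,0]
    - [0,0,0]
    - [0,0,0]
    - [0,0,0]
    - [0,0,0]
    - [0,0,0]
    - [0,0,0]
    - [0,0,0]
  jaw: 0

```text
time: 13.55
position: [0.547, 0.054, 0.1751]
tool_rot: [2.528, 1.865, -0.002]
ft_force: [-0.3, 0.5, 0.4]
grip_width: 0.045
grip_force: 0.0
```

```bash
python3 - <<'E'
from h import *
C=np.array([.5085,-.075,0]);a=np.radians(73);ex=np.array([np.cos(a),np.sin(a),0])
print('t0 tab outer px top',(255+80/3.9,200+113/3.9))
S=lambda x,y:(200+(x+.5)/5.5-.5,175+(y+.5)/5.5-.5); print('tab inner centre side',S(271,97))
for th in(1.7,1.8,1.9):
    c,s=np.cos(th),np.sin(th)
    f=lambda r,h:C+ex*(.043-r*c+h*s)+np.array([0,0,.014+r*s+h*c])
    print(th,'side inner',proj('side',f(.098,.019)),'side tip',proj('side',f(.113,.019)),'top outer',proj('top',f(.113,.022)))
p=get_state()['position'];print('X',(p-C)@ex*1000)
go((C+ex*.138)*[1,1,0]+[0,0,.097],73)
im=save('top','t5');cv2.imwrite('pics/t5c.png',cv2.resize(im[190:290,250:350,::-1],None,fx=5,fy=5,interpolation=cv2.INTER_CUBIC))
E
```

```text
t0 tab outer px top (275.5128205128205, 228.97435897435898)
tab inner centre side (248.86363636363637, 192.22727272727272)
1.7 side inner [248.13694777 192.09767638] side tip [247.95456977 185.76994674] top outer [274.62615727 228.80950228]
1.8 side inner [248.51717053 191.49342231] side tip [248.39456897 185.02559602] top outer [269.92941707 227.78960852]
1.9 side inner [248.89004587 191.34055132] side tip [248.82577394 184.80470068] top outer [265.51553618 226.90922087]
X 134.6214989460068
t 13.55 pos [547.   54.  175.1] F [-0.3  0.5  0.4] w 3.9 shift [ 3.5  1.  78.1] dr [-0.001  0.001 -0.003]
```

View pics/t5c.png

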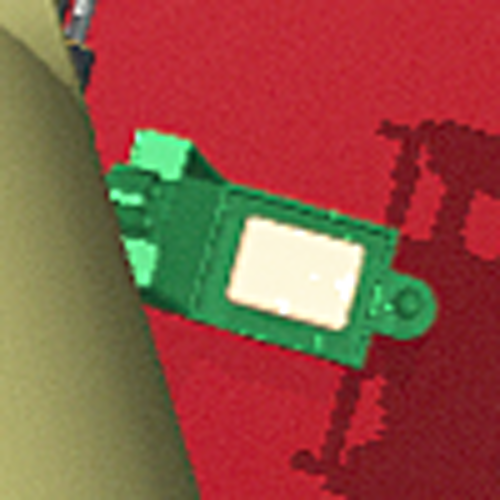

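Request:
send_rows:
  xyz:
    - [3,0,25]
    - [3,0,50]
    - [3,0,70]
    - [3,0,78]
    - [-7,0,78]
    - [-17,0,78]
    - [-27,0,78]
    - [-35,0,78]
    - [-40,0,78]
    - [-40,0,78]
  dr:
    - [0,0,0]
    - [0,0,0]
    - [0,0,0]
    - [0,0,0]
    - [0,0,0]
    - [0,0,0]
    - [0,0,0]
    - [0,0,0]
    - [0,0,0]
    - [0,0,0]

```text
time: 14.43
position: [0.536, 0.0155, 0.0985]
tool_rot: [2.527, 1.864, 0.001]
ft_force: [-0.4, 0.3, -1.2]
grip_width: 0.008
grip_force: 0.0
```

```bash
python3 - <<'E'
from h import *
C=np.array([.5085,-.075,0]);a=np.radians(73);ex=np.array([np.cos(a),np.sin(a),0]);ey=np.array([-ex[1],ex[0],0])
p=get_state()['position'];print('X',(p-C)@ex*1000,'Y',(p-C)@ey*1000,'tip z',p[2]*1000-17)
go(p,73)
im=get_image('top');m=(im.min(2)>150).astype(np.uint8);k,l,st,c=cv2.connectedComponentsWithStats(m);i=l[244,309]
q=onz('top',*c[i],.029);print(st[i],'soap',q,'X',(q-C)@ex*1000,'Y',(q-C)@ey*1000)
E
```

```text
X 94.61146720762368 Y 0.1538857975023641 tip z 81.51638234966352
t 14.43 pos [536.   15.5  98.5] F [-0.4  0.3 -1.2] w 0.7 shift [0. 0. 0.] dr [ 0.002  0.001 -0.003]
[299 234  24  22 341] soap [ 0.50747389 -0.0797442   0.029     ] X -4.83690081775712 Y -0.4057984965628717
```

Request:
send_rows:
  xyz:
    - [-8,0,0]
    - [-17,0,0]
    - [-28,0,-5.5]
    - [-38,0,-11.5]
    - [-48,0,-14.5]
    - [-58,0,-16.5]
    - [-67,0,-17.5]
    - [-75,0,-17.5]
    - [-82.5,0,-16.5]
    - [-82.5,0,-16.5]
  dr:
    - [0,0,0]
    - [0,0,0]
    - [0,0,0]
    - [0,0,0]
    - [0,0,0]
    - [0,0,0]
    - [0,0,0]
    - [0,0,0]
    - [0,0,0]
    - [0,0,0]

```text
time: 15.32
position: [0.5107, -0.0635, 0.1136]
tool_rot: [2.528, 1.865, -0.003]
ft_force: [-0.3, -0.3, -0.1]
grip_width: 0.006
grip_force: 0.0
```

```bash
python3 - <<'E'
from h import *
C=np.array([.5085,-.075,0]);a=np.radians(73);ex=np.array([np.cos(a),np.sin(a),0]);ey=np.array([-ex[1],ex[0],0])
p=get_state()['position'];print('corner X',(p-C)@ex*1000-9.5,'Y',(p-C)@ey*1000,'tip z',p[2]*1000-17)
go(p,73)
im=save('side','s6');cv2.imwrite('pics/s6c.png',cv2.resize(im[160:280,190:310,::-1],None,fx=4,fy=4,interpolation=cv2.INTER_CUBIC))
E
```

```text
corner X 2.14786846055374 Y 1.2493746288076848 tip z 96.60435237070126
t 15.32 pos [510.7 -63.5 113.6] F [-0.3 -0.3 -0.1] w 0.5 shift [0. 0. 0.] dr [-0.001  0.001 -0.003]
```

View pics/s6c.png

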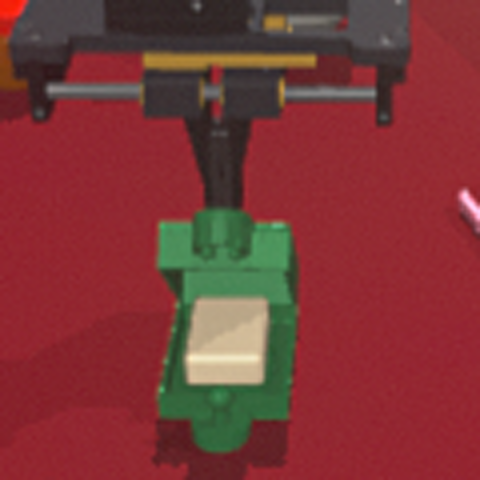

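Request:
send_rows:
  xyz:
    - [-8,0,1]
    - [-15.5,0,2.5]
    - [-20,0,5.5]
    - [-25.5,0,9]
    - [-31,0,13.5]
    - [-35.5,0,18]
    - [-41.5,0,26]
    - [-46,0,34]
    - [-46,0,34]
    - [-46,0,20]
  dr:
    - [0,0,0]
    - [0,0,0]
    - [0,0,0]
    - [0,0,0]
    - [0,0,0]
    - [0,0,0]
    - [0,0,0]
    - [0,0,0]
    - [0,0,0]
    - [0,0,0]

```text
time: 16.2
position: [0.4954, -0.1051, 0.0911]
tool_rot: [-2.522, -1.864, 0.006]
ft_force: [-0.7, -0.6, -0.5]
grip_width: 0.006
grip_force: 0.0
```

```bash
python3 - <<'E'
from h import *
C=np.array([.5085,-.075,0]);a=np.radians(73);ex=np.array([np.cos(a),np.sin(a),0]);ey=np.array([-ex[1],ex[0],0])
p=get_state()['position'];print('centre X',(p-C)@ex*1000,'Y',(p-C)@ey*1000,'tip z',p[2]*1000-17)
go(C-.055*ex+[0,0,.072],73)
E
```

```text
centre X -32.646461963509076 Y 3.769229036744317 tip z 74.05865720714574
t 16.2 pos [ 495.4 -105.1   91.1] F [-0.7 -0.6 -0.5] w 0.5 shift [-22.4   3.9  19. ] dr [-0.007 -0.    -0.001]
```

Request:
send_rows:
  xyz:
    - [-10,0.5,0]
    - [-20,1,0]
    - [-20,1,0]
    - [-20,1,5]
    - [-20,1,10]
    - [-20,1,14]
    - [-20,1,16]
    - [-20,1,18]
    - [-20,1,18]
    - [-20,1,18]
  dr:
    - [0,0,0]
    - [0,0,0]
    - [0,0,0]
    - [0,0,0]
    - [0,0,0]
    - [0,0,0]
    - [0,0,0]
    - [0,0,0]
    - [0,0,0]
    - [0,0,0]

```text
time: 17.03
position: [0.4932, -0.1244, 0.076]
tool_rot: [-2.525, -1.869, 0.0]
ft_force: [0.3, 1.1, -0.5]
grip_width: 0.004
grip_force: 0.0
```

```bash
python3 - <<'E'
from h import *
C=np.array([.5085,-.075,0]);a=np.radians(73);ex=np.array([np.cos(a),np.sin(a),0]);ey=np.array([-ex[1],ex[0],0])
p=get_state()['position'];print('centre X',(p-C)@ex*1000,'Y',(p-C)@ey*1000,'tip z',p[2]*1000-17)
go(C-.055*ex+[0,0,.056],73)
E
```

```text
centre X -51.72641333756944 Y 0.2018002764441709 tip z 58.9743612726662
t 17.03 pos [ 493.2 -124.4   76. ] F [ 0.3  1.1 -0.5] w 0.4 shift [-3.3  0.2 20. ] dr [-0. -0.  0.]
```

Request:
send_rows:
  xyz:
    - [-3,0,1]
    - [-3,0,2]
    - [-3,0,3]
    - [-3,0,4]
    - [-3,0,5]
    - [-3,0,6]
    - [-3,0,7]
    - [-3,0,8]
    - [-3,0,8]
    - [-3,0,8]
  dr:
    - [0,0,0]
    - [0,0,0]
    - [0,0,0]
    - [0,0,0]
    - [0,0,0]
    - [0,0,0]
    - [0,0,0]
    - [0,0,0]
    - [0,0,0]
    - [0,0,0]

```text
time: 17.87
position: [0.4923, -0.128, 0.0686]
tool_rot: [2.525, 1.868, -0.001]
ft_force: [-1.7, -0.1, 5.8]
grip_width: 0.009
grip_force: 2.5
```

Request:
send_rows:
  xyz:
    - [0,0,0.5]
    - [0,0,1]
    - [0,0,1.5]
    - [0,0,2]
    - [0,0,2.5]
    - [0,0,3]
    - [0,0,3.5]
    - [0,0,4]
    - [0,0,4]
    - [0,0,4]
  dr:
    - [0,0,0]
    - [0,0,0]
    - [0,0,0]
    - [0,0,0]
    - [0,0,0]
    - [0,0,0]
    - [0,0,0]
    - [0,0,0]
    - [0,0,0]
    - [0,0,0]

```text
time: 18.7
position: [0.4922, -0.1289, 0.0652]
tool_rot: [2.525, 1.866, -0.003]
ft_force: [-3.5, -2.0, 8.0]
grip_width: 0.007
grip_force: 4.1
```

Request:
send_rows:
  xyz:
    - [0,0,0.5]
    - [0,0,1]
    - [0,0,1.5]
    - [0,0,2]
    - [0,0,2.5]
    - [0,0,3]
    - [0,0,3.5]
    - [0,0,4]
    - [0,0,4]
    - [0,0,4]
  dr:
    - [0,0,0]
    - [0,0,0]
    - [0,0,0]
    - [0,0,0]
    - [0,0,0]
    - [0,0,0]
    - [0,0,0]
    - [0,0,0]
    - [0,0,0]
    - [0,0,0]

```text
time: 19.53
position: [0.4921, -0.1269, 0.0597]
tool_rot: [-2.524, -1.868, 0.0]
ft_force: [-0.5, -0.3, -0.3]
grip_width: 0.006
grip_force: 0.0
```

Request:
send_rows:
  xyz:
    - [0,0,0.5]
    - [0,0,1]
    - [0,0,1.5]
    - [0,0,2]
    - [0,0,2.5]
    - [0,0,3]
    - [0,0,3.5]
    - [0,0,4]
    - [0,0,4.5]
    - [0,0,4.5]
  dr:
    - [0,0,0]
    - [0,0,0]
    - [0,0,0]
    - [0,0,0]
    - [0,0,0]
    - [0,0,0]
    - [0,0,0]
    - [0,0,0]
    - [0,0,0]
    - [0,0,0]

```text
time: 20.37
position: [0.4924, -0.1276, 0.0562]
tool_rot: [2.526, 1.868, -0.001]
ft_force: [-1.6, 1.1, 5.6]
grip_width: 0.005
grip_force: 2.8
```

Request:
send_rows:
  xyz:
    - [0,0,0.4]
    - [0,0,0.8]
    - [0,0,1]
    - [0,0,1]
    - [0,0,1]
    - [0,0,1]
    - [0,0,1]
    - [0,0,1]
    - [0,0,1]
    - [0,0,1]
  dr:
    - [0,0,0]
    - [0,0,0]
    - [0,0,0]
    - [0,0,0]
    - [0,0,0]
    - [0,0,0]
    - [0,0,0]
    - [0,0,0]
    - [0,0,0]
    - [0,0,0]

```text
time: 21.2
position: [0.4924, -0.1276, 0.0561]
tool_rot: [2.525, 1.868, -0.002]
ft_force: [-4.1, 1.7, 12.3]
grip_width: 0.006
grip_force: 6.1
```

```bash
python3 - <<'E'
from h import *
f=[]
for _ in range(8): get_image('side'); s=get_state(); f.append([*s['ft_force'],s['position'][2]*1000])
print(np.mean(f,0),np.std(f,0),s['time'])
E
```

```text
[-4.98415421  0.37259497 11.91026962 56.10100909] [0.42197113 0.45906946 1.38570128 0.01933236] 21.6
```

```bash
python3 -c "
from bench import *
print(close_job())"
```

```text
the job is handed in; nothing more can be done
None
```

I handed the job in at about 21.6 s. The soap was released on the dome, about 4–5 mm toward the front by my last estimate from above. The lid clicked shut, with the fingertips at 39 mm (shut-lid height) and still pressing at about 12 N. The hand-in gave no verdict, and I did not check the soap after the lid closed over it.

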